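# Set the suction dial and hold the dust gate open at its mark

## Robot

A 7-joint arm with a two-finger parallel gripper is mounted at the origin on the work surface. World frame = base frame: x ahead of the robot, y to its left, z up, the work surface at z = 0. Lengths are in m, angles in rad, forces in N, time in s.
With the tool pointing down it reaches from about 0.4 to 0.875 m from the base axis. Payload 4.4 kg.
Tool frame: the origin (TCP) lies at the very end of the fingers, on their centre line; the grasp point (between the pads) lies 19 mm behind it; z points along the fingers, y is the line along which they close (so a half turn about z gives the same grasp; the last joint's range is limited). The gripper opens to 85 mm and grips with 20 to 120 N. Pads are 22 mm wide; open, the fingers measure 114 mm over their backs; the gripper's body (76 mm by 85 mm) begins 54 mm behind the grasp point. The pads swing forward as they close: fully open they stand 13 mm farther back than shut.
Start: joints at [-0.066, 0.628, 0.038, 1.517, -0.027, 0.996, -0.02], TCP at [0.65, 0, 0.231] pointing down, gripper open.
Joint ranges: [-3.06, 3.06], [-0.37, 2.12], [-1.25, 1.32], [0.18, 2.47], [-1.1, 4.24], [0.23, 1.98], [-2.94, 2.94]. Speed limits (rad/s): [2.57, 2.57, 3.14, 3.14, 3.14, 3.14, 3.14].

## Interface

Orientations are given as a unit quaternion [x, y, z, w].
In Python, from workcell import arm gives the robot as it stands. The module is installed in compiled form; this text tells all that it offers.
- The arm moves only by the tool jog_arm, never from a script. Its argument "plan" is text: rows parted by semicolons, each of 4 numbers parted by spaces: the shift along the tool's x, y, z in m, then the turn about the tool's z in rad. A call has 1 to 20 rows; each row is the pose to reach, as a shift and turn from the pose commanded when the call began, along the tool's axes at that moment; what a row does not reach only later rows make up. A row lasts 1/8 s, in which the tool goes at most 62.5 mm and 10.7 degrees, less where a joint would pass 70% of its speed; a pose out of reach is approached as far as the arm can. A call with a gripper value outside its range is refused whole. "jaw" is the opening in per cent of the stroke, from 0 (shut) to 100 (fully open), set as the call begins (left out, the last holds). The fingers move at their own pace and stop on an object; the grip force is fixed at half the most. Time passes only in rows, so rows that repeat a pose let the fingers close. It gives the time, the measured TCP pose, the force, the opening and the grip force at its end, in the units of the state.
- arm.sense(): the state, without advancing time (a new reading comes with each control period).
- arm.read_camera(name): name is "scene" or "side" or "wrist"; returns the picture (480x640x3 uint8, red, green, blue); there is no depth.
- arm.get_calibration(name): a dict with "K" (3x3 intrinsics, pixels), "distortion" ([k1, k2, p1, p2, k3] as OpenCV has them; the pictures are not rectified), "view" (4x4, takes a point from world to camera coordinates). Camera axes: x right, y up, looking along -z (the intrinsics and any distortion apply to the point x, -y, -z); pixel columns grow to the right and rows downward; lengths in m; the calibration is good to about 2 mm. A picture is of the moment at which its call begins: read the wrist's pose just before it. get_calibration takes no time and is no camera call; for the wrist camera it gives the pose at the moment of the call.
- arm.close_job(): hands the job in; it is judged then, once.
Trained networks look in the newest picture that a camera, given by its name, has taken for a name from the list of things; names that differ only in an ending like _2 or _b are one class to them, and where a whole thing is asked for, a point or a joint stands for the part that bears it (a point fixed in the world has none). Each returns a list of dicts, best first, with "conf" (0 to 1); they miss things now and then, are a little off and sometimes report something else, mostly with a low value. They report only what shows in the picture. A call takes as long as a camera call.
- arm.outline_of(camera, query): "region" (480x640 bool, what is visible of it) and "box" ([left, top, width, height] in pixels, round what is visible of it).
- arm.pinpoint(camera, query): "location" ([column, row] in pixels: a listed point, or the origin of a listed thing).
The state is a dict: "time": time; "joint_pos": joint angles; "dq": joint speeds; "effort": joint torques, N m; "ee_pos": TCP position; "orientation": TCP orientation; "wrist_force": force on the tool from outside, world axes, zero at the start; "moment": the same for the moment, N m; "finger_gap": opening from 0.0 (shut) to 1.0 (fully open); "grip_force": force on a finger pad.
Only numpy, scipy, OpenCV 4.12 (cv2) and the standard library are available. Lean on these libraries where they do the work, as an engineer would, in place of code of your own. Each camera call takes 0.05 s, during which the arm holds its last target. There are 200 camera calls.

## Task

Get the bench dust intake ready for a moment of plaster sanding: turn the knob on the suction control box until its pointer points at the index tab on the ring around it. Then grip the upright handle of the spring-return gate on the intake box, pull the gate out until the small fin on the gate lines up with the mark fin on the rail, and finish while still holding it there in the gripper, because it springs shut if let go. Leave the index tab, the mark fin and the other things on the bench where they are.

Things in the scene. Friction and masses are not known exactly. Their poses are not given: they have to be found in the camera images.
- dial_grip (a point): Knob: black upright bar grip 50 long x 14 wide x 32 high (mm) on a round black skirt (72 mm diameter, 10 mm high). This point is on its vertical turning axis, 92 mm above the bench, 12 mm below the bar's top, 20 mm above the skirt. x runs along the bar to the pointer end, z up. It stays where it is left (friction 0.06 N m).
- dial_pointer (a point): Outer end of the white pointer line on the knob's skirt, 42 mm from the turning axis along the knob's x axis, 72.5 mm above the bench. Its x axis is the pointing direction.
- dial_mark (a point): Index tab: dark steel rib 14 mm long (radial), 5 mm wide, top 67 mm above the bench, on the flat settable ring (108 mm diameter, face 62 mm above the bench) around the knob. Point: middle of the rib, 50 mm from the knob's axis; x points radially outwards. Differs at every start, leave it alone. Fingers kept above 69 mm pass over it.
- dial (a joint): Knob angle in rad, growing anticlockwise seen from above, limits -1.2 to 1.2; at 0 the pointer lies along the control box's x axis.
- ring (a joint): Angle of the index tab's ring in rad, same zero and sense as the knob's: the knob is right when its angle equals this one. The tab always lies anticlockwise of the knob's start, by 0.4 to 1.45 rad.
- gate_grip (a point): Gate handle: black upright plate 14 mm thick along the pull, 50 wide across it, 46 tall, top 122 mm above the bench, on the flat aluminium slide (top face 76 mm up). Point: in its middle, 104 mm above the bench, 18 below its top. -x is the level pull direction (roughly to the robot), z up. Behind the handle nothing stands above the slide for 120 mm, in the middle 80 mm of its width.
- gate_pointer (a point): Small dark steel fin on the slide, 4 mm thick along the pull, 16 mm across, top 90 mm above the bench, next to the left rail (the box's +y side), 145 mm behind the handle. Point: its outer end at its top, mid-thickness.
- gate_mark (a point): Mark fin on the left rail (the box's +y side): dark steel, 4 mm thick along the pull, 16 mm across, top 94 mm above the bench. Point: its inner end, mid-thickness, 2 mm beside the path of the gate's fin. Axes as gate_grip. Its place along the rail differs at every start, leave it alone.
- gate (a joint): How far the gate is pulled out, in m: 0 shut (at the start), stop at 0.095. A spring pulls it shut with about 4 N when shut and 60 N/m more as it opens (about 8 N at the mark), plus 0.6 N friction.
- gatemark (a joint): The gate opening, in m, at which the gate's fin lines up with the mark fin (0.045 to 0.075).
- intake: Fixed grey dust intake box, 200 mm along the pull x 160 x 70 high; origin under its centre, its -x axis is the pull direction. Two rails (80 mm high, 59 to 73 mm off the middle) on its top guide the gate slide (112 wide x 180 long x 4 mm), which sticks out over the bench when pulled. A 56 mm pipe leaves its back.
- control: Fixed grey suction control box, 150 x 150 x 60 mm high; origin under its centre, the knob above it.
- rosette: Bystander: loose white plaster rosette, 92 mm across, 22 mm high; origin under its centre.
- sandblock: Bystander: loose sanding block of wood and cork, 100 x 50 x 26 mm; origin under its centre.
- jar: Bystander: loose amber jar, 64 mm diameter, 85 mm high; origin under its centre.

How it is judged:
On the way, in this order (a step that is already met when the one before it is completed fails the run):
1. the knob points at the index tab (within 0.12 rad) while the gate is still shut (angle between the x axis of dial_pointer and the x axis of dial_mark, either way round below 0.12 rad and value of joint gate below 0.01 m), for 0.3 s.
2. the gate is held in the fingers with its fin at the mark fin (within 5 mm) (x of gate_pointer in the frame of gate_mark between -0.005 and 0.005 m and contact force between the fingers and gate above 2 N), for 0.3 s.
At the end, for the whole second after the job is handed in: At the end the gripper's fingers still hold the gate (over 2 N of contact, nothing loose propping it), standing still with its fin within 5 mm of the mark fin along the pull, and the knob still points at the index tab within 0.12 rad (7 degrees) (all of step 2 and angle between the x axis of dial_pointer and the x axis of dial_mark, either way round below 0.12 rad and velocity of joint gate between -0.01 and 0.01 m/s and contact force between each of rosette, sandblock, jar and gate below 0.3 N); the arm keeps its last pose, push and grip.
It fails at once if the index tab or the mark fin was shifted (more than 4 mm) (distance of any of dial_mark, gate_mark from where it was at the start of the episode above 0.004 m).
It fails at once if a bystander was shifted more than 30 mm or tipped (distance of any of rosette, sandblock, jar from where it was at the start of the episode above 0.03 m or angle between any of rosette, sandblock, jar's own z axis and vertical above 0.4 rad).
It also fails if it takes over 48 s, if anything falls off the work surface, if the arm or the gripper's body presses on something with over 40 N, if the wrist force passes 120 N, or if a joint passes its speed limit or range.

## Working session

There is one attempt and no reset: what is moved stays moved. The work goes in short steps, Python scripts to look and compute and a tool call to move; the robot and the scene stay as the last step left them, time stands still between calls to the robot, and variables do not carry over. Pictures are saved under pics/ and viewed, at most 10 in all, crops included, and the job is handed in when it is done.

Besides the shell and the picture viewer there is one more tool, called after ">>>" by a JSON object that holds its "method" and its "body", one argument or row to a line. jog_arm: Moves the arm, as the interface text tells. Its arguments: {"type":"object","properties":{"plan":{"type":"string"},"jaw":{"type":"number"}},"required":["plan"]}

```bash
mkdir -p pics; cat > h.py <<'E'
import numpy as np, cv2
from workcell import arm
def ray(cam,px):
    c=arm.get_calibration(cam);K=np.array(c["K"],float);D=np.array(c["distortion"],float);V=np.array(c["view"])
    u=cv2.undistortPoints(np.array([[px]],float),K,D)[0,0]
    d=V[:3,:3].T@np.array([u[0],-u[1],-1.]);o=-V[:3,:3].T@V[:3,3]
    return o,d
def onz(cam,px,z):
    o,d=ray(cam,px);return o+d*(z-o[2])/d[2]
Z=dict(dial_grip=.092,dial_pointer=.0725,dial_mark=.067,gate_grip=.104,gate_pointer=.09,gate_mark=.094,intake=0,control=0,rosette=0,sandblock=0,jar=0)
def look(cams,names):
    for c in cams:
        im=arm.read_camera(c)
        for n in names:
            for r in arm.pinpoint(c,n)[:2]:
                print(c,n,round(r["conf"],2),np.round(r["location"],1),np.round(onz(c,r["location"],Z[n]),4))
    return im
E
python3 - <<'E'
from h import *
s=arm.sense();print(s["time"],s["ee_pos"],s["orientation"])
for c in ["scene","side","wrist"]: cv2.imwrite(f"pics/{c}0.png",arm.read_camera(c)[:,:,::-1])
look(["scene","side"],list(Z))
print(arm.sense()["time"])
E
```

```text
0.0 [6.49355930e-01 3.22980634e-05 2.30396660e-01] [ 7.07122824e-01  7.07090087e-01 -6.79545163e-04 -6.77503832e-04]
scene dial_grip 0.78 [252.7 286. ] [ 0.6601 -0.2037  0.092 ]
scene dial_pointer 0.75 [241.2 303.3] [ 0.6928 -0.2347  0.0725]
scene dial_mark 0.61 [255.9 305.8] [ 0.7009 -0.2007  0.067 ]
scene gate_grip 0.9 [406.  245.5] [0.5952 0.1879 0.104 ]
scene gate_pointer 0.82 [460.4 274.7] [0.6939 0.3029 0.09  ]
scene gate_pointer 0.51 [411.1 242.1] [0.5744 0.2084 0.09  ]
scene gate_mark 0.46 [445.  259.7] [0.6459 0.2771 0.094 ]
scene intake 0.78 [424.4 289.1] [0.663  0.2339 0.    ]
scene control 0.85 [255.5 307.1] [ 0.659  -0.2052  0.    ]
scene rosette 0.65 [502.6 251.4] [0.5684 0.4844 0.    ]
scene rosette 0.28 [332.7 219.2] [0.3844 0.0347 0.    ]
scene sandblock 0.61 [332.9 219.9] [0.3872 0.0348 0.    ]
scene sandblock 0.3 [241.9 303.1] [ 0.6422 -0.2388  0.    ]
scene jar 0.66 [174.9 284.5] [ 0.5601 -0.4102  0.    ]
scene jar 0.56 [238.8 301.4] [ 0.6359 -0.2464  0.    ]
side dial_grip 0.87 [331.9 204.6] [ 0.6464 -0.2051  0.092 ]
side dial_pointer 0.61 [332.6 202.3] [ 0.6716 -0.2394  0.0725]
side dial_pointer 0.44 [317.4 202.8] [ 0.7021 -0.2098  0.0725]
side dial_mark 0.9 [313.9 206.2] [ 0.7037 -0.1967  0.067 ]
side dial_mark 0.26 [142.7 394.8] [0.5206 0.5111 0.067 ]
side gate_grip 0.58 [241.1 282.1] [0.5854 0.1899 0.104 ]
side gate_pointer 0.6 [172.5 289.5] [0.6966 0.2974 0.09  ]
side gate_mark 0.41 [196.2 297.7] [0.6309 0.2832 0.094 ]
side intake 0.86 [210.8 306.5] [0.6705 0.2196 0.    ]
side control 0.73 [330.5 234.1] [ 0.6427 -0.1968  0.    ]
side rosette 0.96 [142.4 394.1] [0.5768 0.4853 0.    ]
side sandblock 0.57 [350.  316.1] [0.3979 0.0288 0.    ]
side jar 0.84 [404.2 215.8] [ 0.538  -0.4074  0.    ]
1.35
```

View pics/scene0.png

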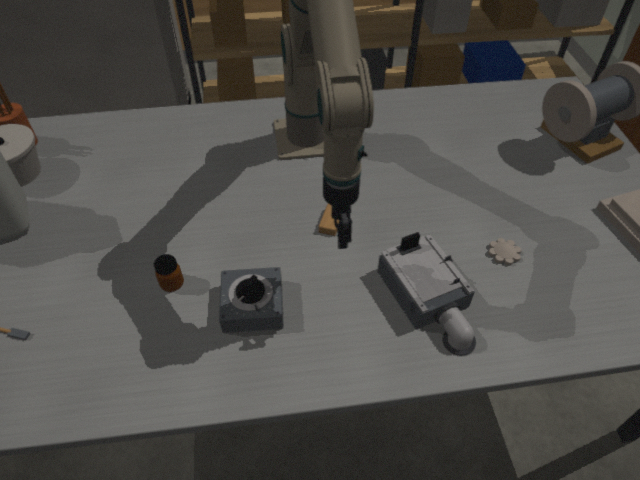

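View pics/wrist0.png

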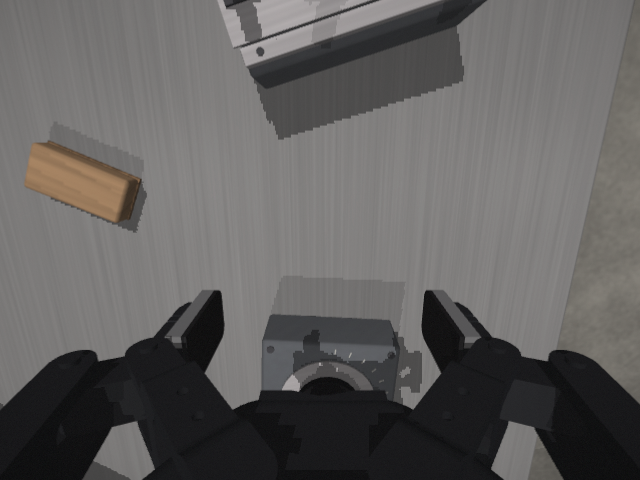

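>>> {"method": "jog_arm", "body": {
  "plan": "-0.06 0 -0.02 0; -0.12 0 -0.04 0; -0.18 0 -0.06 0; -0.24 0 -0.08 0; -0.28 0 -0.08 0; -0.28 0 -0.08 0; -0.28 0 -0.08 0"
}}

```text
time: 2.22
ee_pos: [0.6501, -0.279, 0.3109]
orientation: [0.707, 0.707, 0.0, -0.001]
wrist_force: [0.0, 0.8, 0.7]
finger_gap: 1.002
grip_force: 0.0
```

```bash
python3 - <<'E'
from h import *
im=look(["wrist"],["dial_grip","dial_pointer","dial_mark","control"])
cv2.imwrite("pics/w1.png",im[:,:,::-1])
s=arm.sense();print(s["time"],s["ee_pos"],s["orientation"])
E
```

```text
wrist dial_grip 0.7 [327.3 142.1] [ 0.6557 -0.2107  0.092 ]
wrist dial_grip 0.65 [255.3 289.6] [ 0.5724 -0.3774  0.092 ]
wrist dial_pointer 0.68 [353.4 171.9] [ 0.6854 -0.2431  0.0725]
wrist dial_mark 0.94 [371.1 137. ] [ 0.7043 -0.2059  0.067 ]
wrist control 0.68 [325.  141.6] [ 0.654  -0.2119  0.    ]
2.475 [ 0.65044048 -0.2783843   0.31136401] [ 7.06357629e-01  7.07855077e-01  2.49058295e-04 -1.67556983e-04]
```

View pics/w1.png

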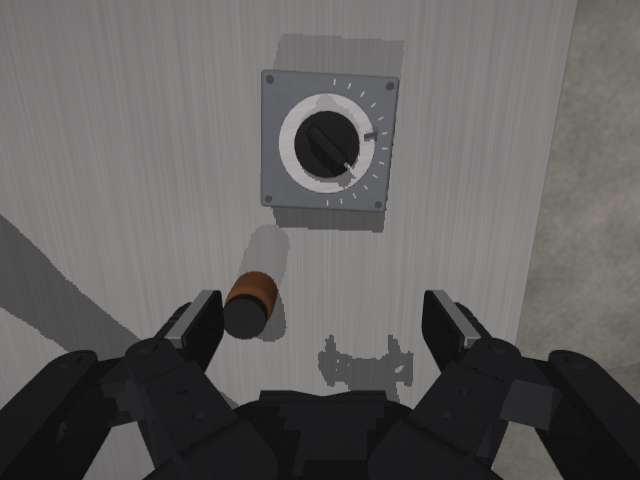

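```bash
python3 - <<'E'
from h import *
im=cv2.imread("pics/w1.png");g=im.min(2)
m=np.uint8(g>115);m[:, :265]=0;m[:,385:]=0;m[:85]=0;m[205:]=0
pts=cv2.findNonZero(m);h=cv2.convexHull(pts);e=cv2.fitEllipse(h);print(e)
c=onz("wrist",e[0],.062);print("ring c",c)
r=[np.linalg.norm(onz("wrist",p[0].astype(float),.062)-c) for p in h];print(np.round(r,3))
for n,p,z in [("tab",(371,137),.067),("ptr",(353.4,175),.0725),("lineIn",(346,163),.071),("barA",(312,128),.104),("grip",(327.3,142.1),.092)]:
    q=onz("wrist",p,z);d=q-c;print(n,q,np.hypot(d[0],d[1]),np.arctan2(d[1],d[0]))
cv2.imwrite("pics/w1c.png",cv2.resize(im[60:220,250:410],None,fx=3.7,fy=3.7,interpolation=cv2.INTER_CUBIC))
E
```

```text
((333.68975830078125, 143.36495971679688), (106.6191635131836, 118.10633850097656), 7.195692539215088)
ring c [ 0.66330954 -0.21324467  0.062     ]
[0.057 0.061 0.063 0.065 0.067 0.068 0.069 0.06  0.061 0.061 0.062 0.062
 0.062 0.062 0.062 0.061 0.061 0.06  0.059 0.058 0.057 0.057 0.06  0.063
 0.063 0.061 0.061 0.057]
tab [ 0.70420012 -0.2063492   0.067     ] 0.04146790500883704 0.16706047364754664
ptr [ 0.68541835 -0.24725201  0.0725    ] 0.04056227659138233 -0.994337494621936
lineIn [ 0.67695533 -0.23419399  0.071     ] 0.025001631767696212 -0.9934572413902785
barA [ 0.64031469 -0.19803007  0.104     ] 0.02757258182011725 2.557069210050584
grip [ 0.65570193 -0.21157576  0.092     ] 0.007788514358455052 2.9256389233743807
```

View pics/w1c.png

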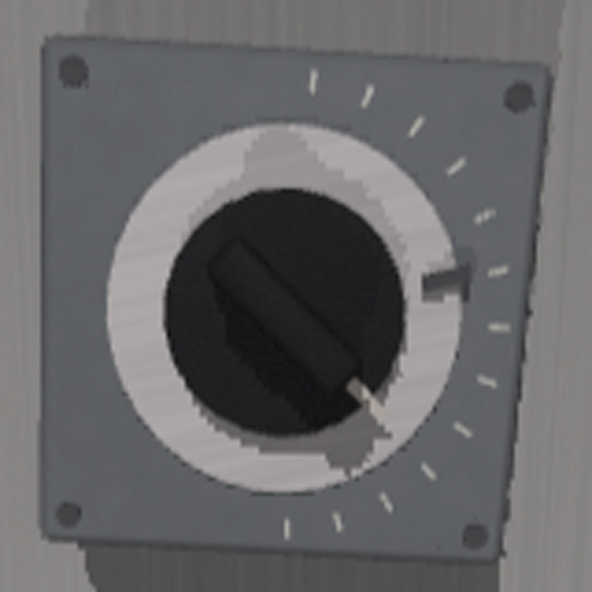

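```bash
python3 - <<'E'
from h import *
f=lambda x,y:(250+x/3.7-.4,60+y/3.7-.4)
c=onz("wrist",f(283.5,307.5),.062);print("ring c",c, [onz("wrist",f(*p),.062)[:2]-c[:2] for p in [(106,307),(461,307),(283,122),(283,493)]])
c2=onz("wrist",f(285,312),.072);print("skirt c",c2)
c=(c+c2)/2
for n,p,z in [("tab",(446,281),.066),("ptr",(386,434),.0725),("lineIn",(352,385),.072),("barTail",(224,255),.104),("barHead",(345,375),.104)]:
    q=onz("wrist",f(*p),z);d=q-c;print(n,q,np.hypot(d[0],d[1]),np.arctan2(d[1],d[0]))
print((onz("wrist",f(224,255),.104)+onz("wrist",f(345,375),.104))/2)
E
```

```text
ring c [ 0.65492532 -0.21254673  0.062     ] [array([-5.37981282e-02,  6.02183787e-05]), array([0.05380204, 0.00022392]), array([-0.00038814,  0.05212085]), array([ 0.00010434, -0.0564652 ])]
skirt c [ 0.65526253 -0.2137079   0.072     ]
tab [ 0.70332619 -0.20480651  0.066     ] 0.04894474177126328 0.17083376080992904
ptr [ 0.68606369 -0.24935768  0.0725    ] 0.047663049179584804 -0.8635213772792141
lineIn [ 0.67549523 -0.23483938  0.072     ] 0.0297930711682946 -0.8165126190356151
barTail [ 0.63847036 -0.19852248  0.104     ] 0.022127892852120547 2.420748725396463
barHead [ 0.67142418 -0.22988221  0.104     ] 0.02339666386552692 -0.7982323084796937
[ 0.65494727 -0.21420235  0.104     ]
```

>>> {"method": "jog_arm", "body": {
  "plan": "0.03 0.002 0.03 -0.18; 0.0645 0.0045 0.06 -0.36; 0.0645 0.0045 0.1 -0.54; 0.0645 0.0045 0.13 -0.70; 0.0645 0.0045 0.15 -0.78; 0.0645 0.0045 0.19 -0.78; 0.0645 0.0045 0.22 -0.78; 0.0645 0.0045 0.233 -0.78; 0.0645 0.0045 0.233 -0.78; 0.0645 0.0045 0.233 -0.78",
  "jaw": 60
}}

```text
time: 3.72
ee_pos: [0.6557, -0.2156, 0.0798]
orientation: [0.385, 0.923, 0.0, 0.001]
wrist_force: [0.6, 0.1, -0.0]
finger_gap: 0.599
grip_force: 0.0
```

```bash
python3 - <<'E'
from h import *
s=arm.sense();print(s)
a=arm.read_camera("wrist");cv2.imwrite("pics/w2.png",a[:,:,::-1])
E
```

```text
{'time': 3.725, 'joint_pos': array([ 0.35310862,  0.8573528 , -0.13739356,  1.51081227,  0.14765779,
        0.78095741,  0.93802202]), 'dq': array([ 0.00303595, -0.00769323,  0.00066915, -0.00152766,  0.00136593,
       -0.00030632, -0.00246409]), 'effort': array([-5.50877221e-02, -6.26806140e+01, -1.47370756e+00, -1.57654935e+01,
        5.72611636e-03,  2.30279710e-02, -1.12566443e-05]), 'ee_pos': array([ 0.65567032, -0.2156117 ,  0.07981956]), 'orientation': array([3.85114195e-01, 9.22868001e-01, 1.67819851e-04, 1.29640781e-03]), 'wrist_force': array([ 0.60010083,  0.09726151, -0.03348308]), 'moment': array([ 0.0148777 , -0.02231481, -0.03083118]), 'grip_force': 0.0, 'finger_gap': 0.5987740185992082}
```

View pics/w2.png

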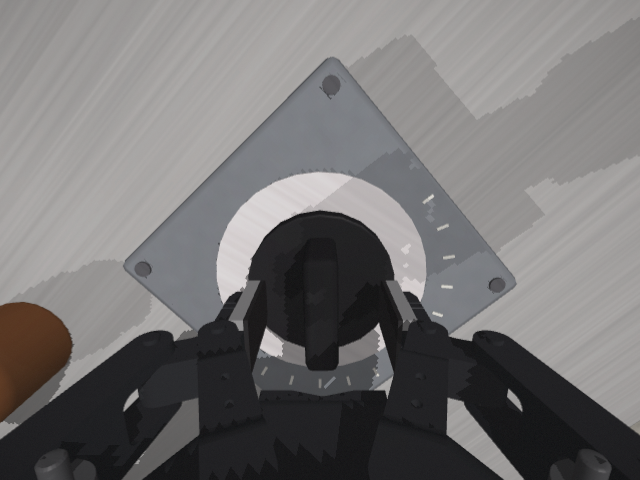

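>>> {"method": "jog_arm", "body": {
  "plan": "0 0 0.002 0; 0 0 0.002 0; 0 0 0.002 0; 0 0 0.002 0; 0 0 0.002 0; 0 0 0.002 -0.12; 0 0 0.002 -0.26; 0 0 0.002 -0.4; 0 0 0.002 -0.54; 0 0 0.002 -0.68; 0 0 0.002 -0.82; 0 0 0.002 -0.92; 0 0 0.002 -0.96; 0 0 0.002 -0.96; 0 0 0.002 -0.96",
  "jaw": 0
}}

```text
time: 5.65
ee_pos: [0.6548, -0.2152, 0.0769]
orientation: [-0.085, 0.996, 0.0, 0.0]
wrist_force: [-1.2, 0.4, 4.8]
finger_gap: 0.148
grip_force: 60.0
```

```bash
python3 - <<'E'
from h import *
s=arm.sense();print(s["time"],s["wrist_force"],s["moment"],s["finger_gap"],s["joint_pos"]);o=s["orientation"];print(2*np.arctan2(o[1],o[0]))
a=arm.read_camera("wrist");cv2.imwrite("pics/w3.png",a[:,:,::-1])
look(["scene","side"],["dial_pointer","dial_mark"])
E
```

```text
5.65 [-1.1888829   0.36039673  4.79653865] [0.16075369 0.3212867  0.08529431] 0.14847355209178797 [ 0.49144624  0.88677979 -0.39241291  1.50795485  0.41306587  0.82918092
  1.68812262]
3.310947642987649
scene dial_pointer 0.85 [253.9 306.6] [ 0.7063 -0.2053  0.0725]
scene dial_mark 0.78 [256.6 307.3] [ 0.7054 -0.1993  0.067 ]
scene dial_mark 0.42 [331.4 222.5] [0.4579 0.0184 0.067 ]
side dial_mark 0.85 [317.3 208.9] [ 0.6876 -0.1924  0.067 ]
```

View pics/w3.png

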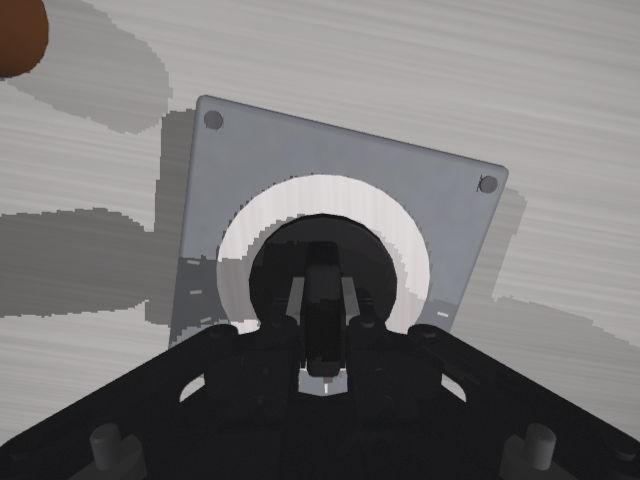

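>>> {"method": "jog_arm", "body": {
  "plan": "0 0 0 0; 0 0 0 0; 0 0 0 0; 0 0 -0.03 0; 0 0 -0.07 0; -0.01 -0.03 -0.12 0.18; -0.019 -0.066 -0.17 0.36; -0.019 -0.066 -0.21 0.54; -0.019 -0.066 -0.21 0.72; -0.019 -0.066 -0.21 0.9; -0.019 -0.066 -0.21 1.08; -0.019 -0.066 -0.21 1.26; -0.019 -0.066 -0.21 1.29; -0.019 -0.066 -0.21 1.29; -0.019 -0.066 -0.21 1.29",
  "jaw": 70
}}

```text
time: 7.88
ee_pos: [0.6843, -0.2773, 0.2862]
orientation: [0.531, 0.847, 0.0, -0.0]
wrist_force: [-1.2, -0.3, 0.4]
finger_gap: 0.7
grip_force: 0.0
```

```bash
python3 - <<'E'
from h import *
im=look(["wrist"],["dial_grip","dial_pointer","dial_mark"])
cv2.imwrite("pics/w4.png",im[:,:,::-1])
p=cv2.projectPoints
c=arm.get_calibration("wrist");V=np.array(c["view"]);q=V[:3,:3]@np.array([.655,-.2135,.07])+V[:3,3]
uv=cv2.projectPoints((q*[1,-1,-1])[None],np.zeros(3),np.zeros(3),np.array(c["K"]),np.array(c["distortion"]))[0][0,0];print(uv)
x,y=np.int32(uv)-80;x=max(x,0);y=max(y,0);print(x,y)
cv2.imwrite("pics/w4c.png",cv2.resize(im[y:y+160,x:x+160,::-1],None,fx=3.7,fy=3.7,interpolation=cv2.INTER_CUBIC))
E
```

```text
wrist dial_grip 0.69 [369.6 152.9] [ 0.7012 -0.2063  0.092 ]
wrist dial_grip 0.61 [325.2 135.2] [ 0.6552 -0.2102  0.092 ]
wrist dial_pointer 0.66 [363.6 153.4] [ 0.6987 -0.209   0.0725]
wrist dial_mark 0.76 [368.6 150.9] [ 0.7029 -0.2044  0.067 ]
wrist dial_mark 0.65 [185.6 248.5] [ 0.5669 -0.389   0.067 ]
[323.43058337 138.27251605]
243 58
```

View pics/w4c.png

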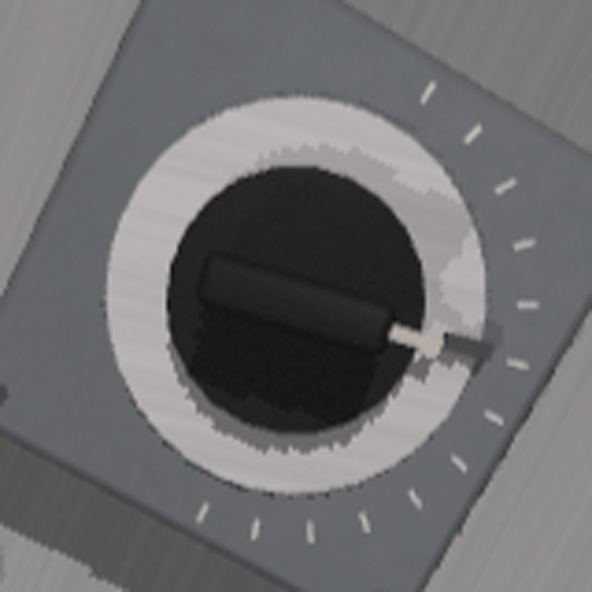

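>>> {"method": "jog_arm", "body": {
  "plan": "0.04 0.02 -0.01 0; 0.09 0.04 -0.03 0; 0.14 0.065 -0.04 0; 0.19 0.09 -0.04 0; 0.24 0.11 -0.04 0; 0.29 0.135 -0.04 0; 0.34 0.16 -0.04 0; 0.39 0.18 -0.04 0; 0.415 0.191 -0.04 0; 0.415 0.191 -0.04 0; 0.415 0.191 -0.04 0; 0.415 0.191 -0.04 0"
}}

```text
time: 9.57
ee_pos: [0.6764, 0.177, 0.3264]
orientation: [0.533, 0.846, -0.0, 0.0]
wrist_force: [0.6, 0.1, 0.1]
finger_gap: 0.697
grip_force: 0.0
```

```bash
python3 - <<'E'
from h import *
im=look(["wrist"],["gate_grip","gate_pointer","gate_mark","intake"])
print(arm.sense()["joint_pos"])
cv2.imwrite("pics/w5.png",im[:,:,::-1])
E
```

```text
wrist gate_grip 0.7 [246.4 146.5] [0.578  0.1992 0.104 ]
wrist gate_pointer 0.59 [393.8 114.7] [0.7039 0.2959 0.09  ]
wrist gate_mark 0.62 [330.4 105. ] [0.639  0.2754 0.094 ]
wrist intake 0.67 [327.2 154.6] [0.6609 0.2257 0.    ]
[-0.22266002  0.63970233 -0.14785112  1.22142507  0.09181217  1.28682976
  0.08161347]
```

View pics/w5.png

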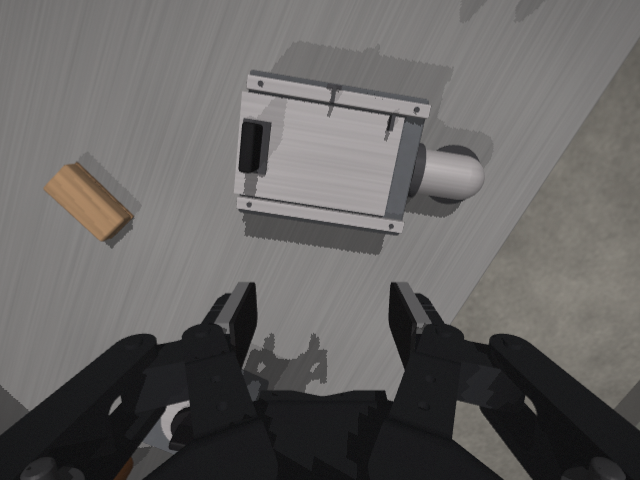

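```bash
python3 - <<'E'
from h import *
im=cv2.imread("pics/w5.png")
cv2.imwrite("pics/w5c.png",cv2.resize(im[65:245,225:435],None,fx=3.3,fy=3.3,interpolation=cv2.INTER_CUBIC))
E
```

```text
(no output)
```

View pics/w5c.png

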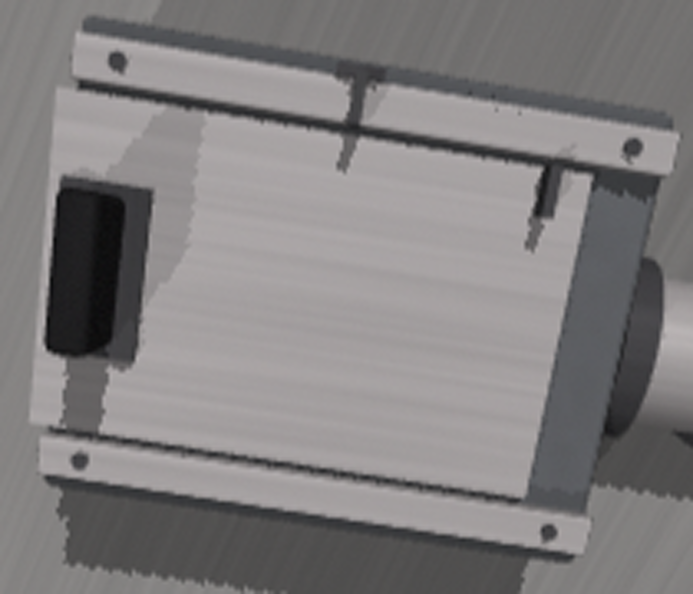

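```bash
python3 - <<'E'
from h import *
f=lambda x,y:(225+x/3.3-.35,65+y/3.3-.35)
P=lambda x,y,z:onz("wrist",f(x,y),z)[:2]
a,b,c,d=P(117,61,.08),P(632,147,.08),P(80,460,.08),P(548,531,.08)
for u,v in((a,b),(c,d)):print(np.arctan2(*(v-u)[::-1]),np.linalg.norm(v-u))
m=(a+b+c+d)/4;th=np.mean([np.arctan2(*(v-u)[::-1]) for u,v in((a,b),(c,d))]);print("mid",m,th)
R=np.array([[np.cos(th),np.sin(th)],[-np.sin(th),np.cos(th)]])
for n,x,y,z in [("hLT",62,192,.122),("hLB",47,350,.122),("hRT_top",103,192,.122),("hRBbase",118,355,.078),("mark in",352,125,.094),("mark out",360,75,.094),("fin out",555,166,.09),("fin in",543,214,.09),("slideFL",57,88,.076),("slideFR",31,424,.076),("slideBL",590,176,.076),("slideBR",525,498,.076)]:
    q=P(x,y,z);print(n,q,R@(q-m))
print("handle est", m+R.T@np.array([0,0]))
s=arm.sense();print(s["ee_pos"],s["orientation"])
E
```

```text
0.2946734123309896 0.16980634655872387
0.29430282484903686 0.16941807498994801
mid [0.66226414 0.22578164] 0.2944881185900132
hLT [0.57003993 0.22175764] [-0.08942201  0.02291731]
hLB [0.58315765 0.17688494] [-0.08989329 -0.02383108]
hRT_top [0.58097419 0.22702124] [-0.07743069  0.02478065]
hRBbase [0.59804759 0.17765643] [-0.07542042 -0.0274146 ]
mark in [0.63872463 0.27831201] [-0.00727922  0.05710132]
mark out [0.63457112 0.29244553] [-0.00715166  0.07183197]
fin out [0.70287417 0.29592178] [0.05921998 0.05533361]
fin in [0.706512   0.28134059] [0.05846901 0.04032424]
slideFL [0.54642093 0.24833027] [-0.10431151  0.05520143]
slideFR [0.57934664 0.14160596] [-0.10377997 -0.05648518]
slideBL [0.71706022 0.30021072] [0.0740402 0.0553204]
slideBR [0.750261   0.19397853] [ 0.07497782 -0.0559751 ]
handle est [0.66226414 0.22578164]
[0.67596516 0.17868001 0.32637797] [ 5.31952696e-01  8.46774071e-01 -1.53245874e-05  3.39348012e-05]
```

>>> {"method": "jog_arm", "body": {
  "plan": "0.03 -0.03 0.03 0.1; 0.06 -0.06 0.05 0.154; 0.0613 -0.075 0.08 0.154; 0.0613 -0.075 0.12 0.154; 0.0613 -0.075 0.16 0.154; 0.0613 -0.075 0.2 0.154; 0.0613 -0.075 0.22 0.154; 0.0613 -0.075 0.232 0.154; 0.0613 -0.075 0.24 0.154; 0.0613 -0.075 0.24 0.154; 0.0613 -0.075 0.24 0.154",
  "jaw": 80
}}

```text
time: 11.2
ee_pos: [0.5822, 0.2022, 0.0871]
orientation: [0.595, 0.804, 0.001, 0.0]
wrist_force: [-0.4, 0.3, 0.8]
finger_gap: 0.799
grip_force: 0.0
```

```bash
python3 - <<'E'
from h import *
s=arm.sense();print(s["time"],s["ee_pos"],s["joint_pos"],s["wrist_force"]);o=s["orientation"];print(2*np.arctan2(o[1],o[0])-np.pi/2)
a=arm.read_camera("wrist");cv2.imwrite("pics/w6.png",a[:,:,::-1])
E
```

```text
11.2 [0.58222791 0.20222523 0.08714864] [-0.32003342  0.75986675 -0.09755083  1.73345854  0.1108108   0.65209954
 -0.18300043] [-0.38880399  0.31419249  0.79668468]
0.2959618464196938
```

View pics/w6.png

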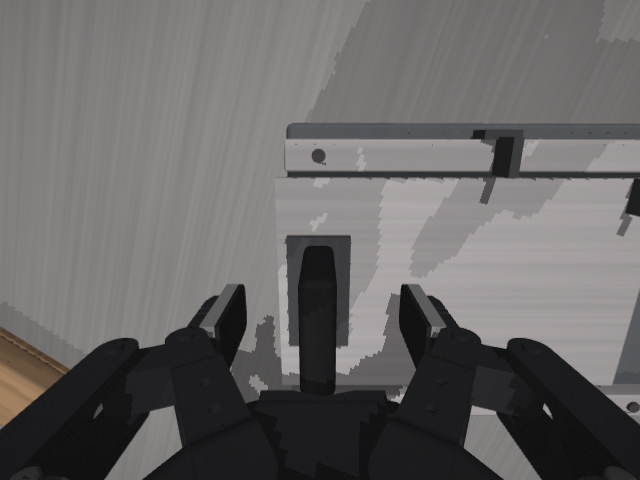

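>>> {"method": "jog_arm", "body": {
  "plan": "0 0 0 0; 0 0 0 0; 0 0 0 0; 0 0 0 0; 0 0 0 0; 0 0 0 0; 0 -0.008 0 0; 0 -0.018 0 0; 0 -0.028 0 0; 0 -0.038 0 0; 0 -0.048 0 0; 0 -0.056 0 0; 0 -0.062 0 0; 0 -0.065 0 0; 0 -0.065 0 0; 0 -0.065 0 0; 0 -0.065 0 0",
  "jaw": 0
}}

```text
time: 13.38
ee_pos: [0.5224, 0.1841, 0.0865]
orientation: [0.595, 0.804, 0.003, 0.002]
wrist_force: [6.4, 2.2, -5.2]
finger_gap: 0.156
grip_force: 58.8
```

```bash
python3 - <<'E'
from h import *
im=look(["wrist","scene","side"],["gate_pointer","gate_mark"])
a=arm.read_camera("wrist");cv2.imwrite("pics/w7.png",a[:,:,::-1])
b=arm.read_camera("side")[230:350,130:290,::-1];cv2.imwrite("pics/s7.png",cv2.resize(b,None,fx=5,fy=5,interpolation=cv2.INTER_CUBIC))
s=arm.sense();print(s["time"],s["ee_pos"],s["wrist_force"],s["finger_gap"],s["grip_force"])
E
```

```text
scene gate_pointer 0.87 [447.2 260.3] [0.6455 0.2837 0.09  ]
scene gate_mark 0.42 [396.3 227. ] [0.5213 0.1812 0.094 ]
scene gate_mark 0.36 [441.5 260. ] [0.6456 0.2681 0.094 ]
side gate_pointer 0.69 [194.5 297. ] [0.6394 0.2816 0.09  ]
side gate_mark 0.45 [196. 297.] [0.633 0.282 0.094]
13.925 [0.52239286 0.18410747 0.08654423] [ 7.16319018  2.44255623 -3.86462384] 0.15378436734789738 58.85048747062683
```

View pics/w7.png

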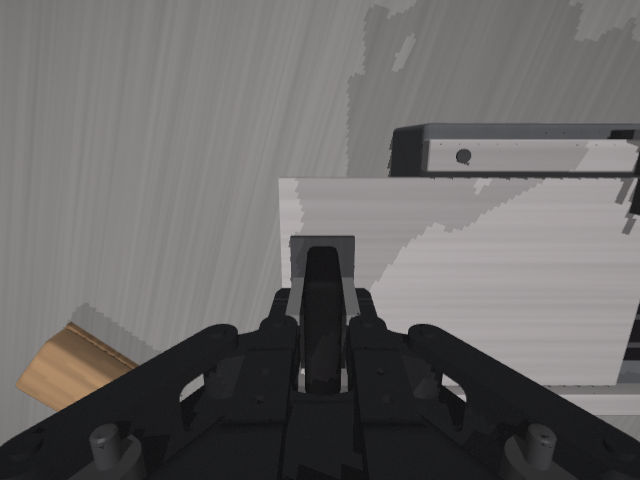

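```bash
python3 - <<'E'
from h import *
a=cv2.imread("pics/w6.png",0);b=cv2.imread("pics/w7.png",0)
def edge(g,r0,r1,c0,c1):
    p=g[r0:r1,c0:c1].mean(0);d=np.diff(p);i=np.argmax(np.abs(d));return c0+i+.5
e6=edge(a,184,200,262,300);e7=edge(b,184,200,262,300)
def blob(g,c):
    w=np.uint8(g[146:166,c-12:c+12]<90);y,x=np.nonzero(w);return c-12+x.mean(),146+y.mean()
s6=blob(a,318);s7=blob(b,463)
print(e6,e7,s6,s7)
X=lambda p,z:onz("wrist",p,z)[:2]
u=np.array([np.cos(.2945),np.sin(.2945)])
o6=(X(s6,.08)-X((e6,192),.076))@u;o7=(X(s7,.08)-X((e7,192),.076))@u
print(o6,o7,"opening",o7-o6)
# mark vs screw at shut (w6)
print("w6 row mark",a[150,480:540],a[165,480:540])
print("w6 fin",a[185,600:640],a[200,600:640]);
for r in(128,134,138,150,165,185,195,205):print(r,b[r,596:640])
for p in [(495,172),(519,172)]: print("mark-screw",(X(p,.094)-X(s6,.08))@u)
E
```

```text
274.5 278.5 (np.float64(318.1920529801325), np.float64(155.7086092715232)) (np.float64(463.1899441340782), np.float64(155.82122905027933))
0.01992279998041225 0.08059026325928408 opening 0.060667463278871826
w6 row mark [142 143 143 142 142 142 142 141 142 142 141 125  82  78  67  30  29  28
  29  30  29  29  29  28  28  27  27  28  25  28  27  28  44  58  60  61
  60  60  59  60  59  60  83 154 161 160 160 159 160 160 160 159 160 154
 142 140 140 140 139 140] [145 144 144 144 144 145 144 144 144 144 144  85  63  31  29  25  28  28
  28  28  27  29  26  28  27  29  27  26  26  29  54  61  60  59  60  60
  60  60  60  60 118 142 143 143 143 144 144 144 143 144 144 144 143 143
 143 143 143 144 143 143]
w6 fin [157 156 158 157 157 157 158 157 157 157 157 157 157 157 157 157 157 157
 156 157 156 156 156 156 156 156 156 156 155 156 129  86  60  30  28  28
  28  31  30  30] [155 155 155 155 155 155 155 154 154 154 154 154 154 154 155 155 154 154
 155 155 154 155 155 154 154 154 153 143  97  32  30  31  30  31  31  30
  32  31  32  30]
128 [82 82 81 80 81 81 80 79 80 80 81 82 80 80 82 81 81
[... 643 characters left out ...]
 159 159 159 159 158 158 158 158 158 158 158 159 158
 157 147 118  77  40  31  29  29]
185 [159 159 158 158 158 158 158 158 159 158 159 159 158 159 158 157 158 157
 158 158 157 157 156 157 157 157 127  94  94  95  95  94  94  94 112 142
 157 156 156 125  56  30  33  29]
195 [157 157 157 157 157 157 157 158 156 157 157 157 157 156 157 157 156 157
 157 156 157 124  95  94  94  94  93  94  93  94 131 156 156 155 128  94
  90  69  36  29  30  31  29  30]
205 [163 162 162 162 162 162 162 162 163 162 162 162 162 161 161 161 161 162
 162 161 161 161 162 162 161 161 162 161 162 160 161 161 161 161 124  54
  29  30  30  30  31  29  31  29]
mark-screw 0.07001069008757503
mark-screw 0.07952906304021358
```

```bash
python3 - <<'E'
from h import *
u=np.array([np.cos(.2945),np.sin(.2945)]);v=np.array([-u[1],u[0]]);m=np.array([.6623,.2258])
def q(n,p,z):
    d=onz("wrist",p,z)[:2]-m;print(n,d@u,d@v)
for p in[(636,150),(635,165),(634.5,170)]:q("mark base w7",p,.08)
for p in[(635.3,185),(633.3,195),(630.3,205)]:q("fin base w7",p,.076)
for p in[(491.5,150),(490.8,165)]:q("mark base w6",p,.08)
for p in[(630.8,185),(628,200)]:q("fin base w6",p,.076)
for p in[(274.5,192)]:q("slide w6",p,.076)
q("slide w7",(278.5,192),.076)
q("screw6",(318.2,155.7),.08);q("screw7",(463.2,155.8),.08)
b=cv2.imread("pics/w7.png",0)
for r in(155,160,165,170,175,180,183,186,190,200,210,214):print(r,b[r,618:640])
E
```

```text
mark base w7 -0.010939644604320968 0.06635072209574587
mark base w7 -0.009728430762835303 0.06002383665220588
mark base w7 -0.009391311242006243 0.057880454391964
fin base w7 -0.0035904457728337075 0.05080893684800456
fin base w7 -0.0033233966830545233 0.04624101893293376
fin base w7 -0.0035153145621589408 0.041596980215571164
mark base w6 -0.07314829603926867 0.06637455717693305
mark base w6 -0.07256603146229426 0.060057423310425365
fin base w6 -0.0056392109857983045 0.05081071176895297
fin base w6 -0.0051706735197317956 0.04393041510426736
slide w6 -0.1674404677146059 0.047727185908814085
slide w7 -0.1656246360846688 0.047726480920503
screw6 -0.14751424067145902 0.06399305612744455
screw7 -0.08503107311393986 0.06395261115385685
155 [155 156 155 155 155 155 154 155 155 155 155 154 155 154 155 155 153 155
 154 148 110  30]
160 [157 156 156 156 157 156 156 157 155 155 155 156 155 155 155 155 155 155
 124  53  30  29]
165 [158 159 159 159 159 158 158 158 158 158 158 158 159 158 157 147 118  77
  40  31  29  29]
170 [146 146 146 145 145 145 145 145 145 145 145 145 145 139 115  90  69  35
  30  29  30  29]
175 [46 45 46 45 44 45 46 46 45 45 44 45 45 44 45 45 42 40 39 39 38 36]
180 [159 158 128  95  95  96  95  95  95  95  95  95  96  94  94 132 158 157
 152 112  30  30]
183 [159 159 159 158 147 117  95  96  95  94  95  94  94 112 143 157 158 157
 120  37  30  28]
186 [157 157 156 146 116  93  93  93  93  93  93  93 131 155 155 155 145 106
  45  29  30  29]
190 [158 146 115  94  95  95  94  95  93  93 133 157 157 156 147 116  75  41
  30  30  30  30]
200 [ 93  93  93  93  94 110 141 154 155 155 127  93  93  86  60  31  29  31
  29  29  29  27]
210 [158 158 157 157 157 157 158 158 158 149 118  72  36  31  30  29  29  30
  30  32  32  28]
214 [160 160 160 160 160 160 159 150 119  96  95  94  96  96  91  77  93 107
  95  73  56  40]
```

>>> {"method": "jog_arm", "body": {
  "plan": "0 -0.003 0 0; 0 -0.0055 0 0; 0 -0.0055 0 0; 0 -0.0055 0 0; 0 -0.0055 0 0; 0 -0.0055 0 0"
}}

```text
time: 14.68
ee_pos: [0.5172, 0.1826, 0.0865]
orientation: [0.595, 0.804, 0.003, 0.002]
wrist_force: [6.6, 2.1, -4.3]
finger_gap: 0.158
grip_force: 59.0
```

```bash
python3 - <<'E'
from h import *
b=cv2.cvtColor(arm.read_camera("wrist"),cv2.COLOR_RGB2GRAY)
u=np.array([np.cos(.2945),np.sin(.2945)]);m=np.array([.6623,.2258])
s=arm.sense();print(s["ee_pos"],s["time"],s["wrist_force"],s["grip_force"],(s["ee_pos"][:2]-m)@u)
for r,z in((155,.08),(160,.08),(183,.076),(190,.076),(205,.076)):
    i=np.nonzero(b[r,600:]<60)[0]
    if len(i):print(r,600+i[0],(onz("wrist",(599.6+i[0],r),z)[:2]-m)@u)
d=np.diff(b[184:200,262:300].mean(0).astype(float));e=262.5+np.argmax(abs(d))
w=np.uint8(b[146:166,440:500]<90);x=440+np.nonzero(w)[1].mean()
print(e,x,((onz("wrist",(x,155.8),.08)-onz("wrist",(e,192),.076))[:2]@u)-.01992)
c=arm.read_camera("scene")
for cam in("scene","side"):
    for n in("dial_pointer","dial_mark"):
        for r in arm.pinpoint(cam,n)[:1]:print(cam,n,r["conf"],r["location"])
E
```

```text
[0.51723865 0.18256243 0.08653867] 14.725 [ 7.09817435  1.49799033 -5.06780045] 58.99394989013672 -0.1513662753890662
183 637 -0.008522011197525062
190 635 -0.008608196948010776
205 631 -0.00866480151059534
278.5 473.74054054054056 0.0652343866579046
scene dial_pointer 0.84 [256.7, 304.0]
scene dial_mark 0.67 [255.1, 304.9]
side dial_pointer 0.96 [321.6, 204.5]
side dial_mark 0.53 [317.8, 205.7]
```

```bash
python3 -c "
from workcell import arm
print(arm.close_job())"
```

```text
the job is handed in; nothing more can be done
None
```

The job is handed in: the knob points at the index tab, and the gate is gripped with its fin measured about 1 mm from the mark fin, but the judge returned no verdict. I viewed 11 pictures, one over the limit of 10.

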